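# Index the painting turntable to the sun medallion

## Robot

A 6-joint arm with a two-finger parallel gripper is mounted at the origin on the work surface. World frame = base frame: x ahead of the robot, y to its left, z up, the work surface at z = 0. Lengths are in mm, angles in rad, forces in N, time in s.
With the tool pointing down it reaches from about 275 to 825 mm from the base axis. Payload 5.2 kg.
Tool frame: the origin (TCP) lies on the centre line of the jaws, within the pads' length; the fingertips stand arm.finger_overhang ahead of it and the grasp point (between the pads) lies 3 mm ahead of it (arm.finger_overhang is the distance from the TCP to the fingertips, in mm); z points along the fingers, y is the direction in which the jaws open and shut (so a half turn about z gives the same grasp; the last joint's range is limited). The gripper opens to 93 mm and grips with 3 to 60 N. Pads are 15 mm wide; open, the fingers measure 128 mm over their backs; the gripper's body (75 mm by 188 mm) begins 65 mm behind the grasp point.
Start: joints at [-1.517, 0.259, 1.535, -0, 1.348, -0.203], TCP at [139.714, -531.964, 240.653] pointing down, gripper open.
Joint ranges: [-3.14, 3.14], [-0.91, 2.08], [0.19, 2.58], [-1.22, 4.36], [0.22, 2.71], [-3.12, 3.12]. Speed limits (rad/s): [2.57, 2.57, 3.14, 3.14, 3.14, 3.14].

## Interface

Orientations are given as a unit quaternion [x, y, z, w].
In Python, from workcell import get_state, optics, arm gives the robot as it stands.
- The arm moves only by the tool move_arm, never from a script. Its arguments are lists of equal length, an entry for each row: "delta_pos": the shift along the world's x, y, z in cm, a list of three; "twist": the turn, a rotation vector about the world's x, y, z in rad, a list of three; "fingers": the finger opening in cm, from 0 to 9.3. In form: {"delta_pos": [[tx, ty, tz], ...], "twist": [[ax, ay, az], ...], "fingers": [fingers, ...]}. A call has exactly 10 rows; each row shifts and turns the commanded pose from where the row before left it; what a row does not reach is not made up. A row lasts 1/12 s, in which the tool goes at most 41.7 mm and 7.16 degrees, less where a joint would pass 70% of its speed; a pose out of reach is approached as far as the arm can. A call is refused whole if a number of a shift passes 4.17 or a number of a turn 0.125, either way. A call with a gripper value outside its range is refused whole. The fingers move at their own pace and stop on an object; "newtons" is the grip in N (left out, the last holds). Time passes only in rows, so rows that do not move let the fingers close, or fill a call up. It gives the time, the measured TCP pose, the force and the opening at its end, in the units of the state.
- get_state(): the state, without advancing time (a new reading comes with each control period).
- optics.read_camera(name): name is "side" or "top" or "wrist"; returns (picture, depth): 420x560x3 uint8, red, green, blue; 420x560 float32, mm along the optical axis (not along the pixel's ray), 0 where there is no reading.
- optics.camera_info(name): a dict with "fx", "fy", "cx", "cy" (pixels), "world_from_camera" (4x4, takes a point from camera to world coordinates). Camera axes: x right, y down, z forward; pixel columns grow to the right and rows downward; lengths in mm; the calibration is good to about 2 mm. A picture is of the moment at which its call begins: read the wrist's pose just before it. camera_info takes no time and is no camera call; for the wrist camera it gives the pose at the moment of the call.
- arm.job_done(): hands the job in, once; it reports no verdict.
The state is a dict: "time": time; "joint_pos": joint angles; "qd": joint speeds; "tau": joint torques, N m; "tcp_pos": TCP position; "eef_rot": TCP orientation; "wrist_force": force on the tool from outside, world axes, zero at the start; "torque": the same for the moment, N m; "opening": finger opening in mm.
Only numpy, scipy, OpenCV 4.12 (cv2) and the standard library are available. Lean on these libraries where they do the work, as an engineer would, in place of code of your own. Each camera call takes 0.05 s, during which the arm holds its last target. There are 200 camera calls.

## Task

Bring the sun-face medallion round to the red pointer of the painting turntable: pull the blue locking knob up to free the disc, turn it the shorter way, and push the knob back down until it is fully home so that the disc is locked there. The catch lies only roughly where the medallion meets the pointer, so feel for it with a light downward pressure and never force the knob; keep the medallion and the devil standing on the disc and leave everything else alone.

Things in the scene. Friction and masses are not known exactly. Their poses are not given: they have to be found in the camera images.
- plinth: Round brown plinth of the turntable, fixed, 332 mm across, 14 mm thick; origin under the disc's axis at desk height; its -x axis points to the red pointer on its rim. Two white dots on the rim lie 0.90 rad either side of the pointer. Carries a dark drum and the cork-faced disc (276 mm across, 14 mm thick, top 60 mm above the desk) that turns about the plinth's vertical centre axis.
- paint_spot (a point): Point 60 mm above the desk (at the disc's top face), 100 mm from the disc's axis towards the red pointer: where the medallion should arrive. It belongs to the plinth and does not turn.
- disc (a joint): Disc angle, rad, counter-clockwise from above positive, limits +-1.3; 0 when the blue line on the disc points at the red pointer. Starts within 0.08 of 0. Knob and disc turn together (friction 0.06 N m). A snug catch lies near +0.90 and one near -0.90 (blue line near a white dot), but each 0.08 to 0.22 rad off its dot, unseen, short of it or beyond it; it takes the pin over only about +-0.025 rad.
- knob (a joint): Height of the locking knob over fully home, m: 0 = down, 0.020 = fully up. Moves with about 4 N of friction (plus 1.6 N weight going up), stays where left. Above 0.010 the pin is clear and the disc turns freely. At the start it is down, its pin in a wide slot that lets the disc swing only 0.1 to 0.6 rad. Elsewhere the pin meets the flat ring at 0.010, which yields a little (about 10 N per mm).
- knob_grip (a point): Centre of the knob's blue grip bar, 48 mm long, 14 mm thick, 26 mm high, upright on a 16 mm stem on the disc's axis; 43 mm above the disc's top face (103 mm above the desk) when the knob is home. x along the bar (parallel to the disc's blue line), y across it (the 14 mm to pinch), z up.
- index_pin: The knob's 6 mm round-ended steel pin, hidden under the disc below the blue line, 60 mm from the axis; moves with the knob. It runs on a hidden ring in the drum that has the slot and catches, 10 mm deep. Pin and ring must never press on each other with more than 20 N, down on the flat or sideways on a wall; about 5 N suits feeling. Origin: knob axis at the disc's top when home.
- medallion_center (a point): Sun-face medallion of terracotta with a yellow face and twelve rays, 64 mm across, 12 mm thick (body), 70 g, lying loose on the disc 100 mm from its axis, about 0.90 rad to one side of the red pointer (which side differs); point at its centre, 6 mm above the disc.
- devil_center (a point): Red clay devil figurine with black horns, foot 38 mm across, 71 mm tall, 100 g, standing loose on the disc 100 mm from its axis, about 0.90 rad to the other side of the pointer; point on its axis 34 mm above the disc; z up.
- jar: Glass jar with a tin lid, 70 mm across, 89 mm tall, bystander; origin at the centre of its underside.
- dotting_tool: Dotting tool with a wooden handle and a porcelain tip, 137 mm long, lying on a white rest, bystander; origin under the middle of its handle.
- paint_pot0: White paint pot with yellow paint, 44 mm across, 30 mm tall, bystander; origin at the centre of its underside.
- paint_pot1: White paint pot with green paint, 44 mm across, 30 mm tall, bystander; origin at the centre of its underside.
- brush_cup: Blue ceramic cup with brushes, 64 mm across, 160 mm tall with the brushes, bystander; origin at the centre of its underside.
- carved_cat: Orange carved cat, about 100 mm long and 75 mm tall, bystander; origin on the desk under its middle.

How it is judged:
By the outcome, as a careful person would: the job done as asked, in the order asked, and still so for the second after the job is handed in, with the robot touching nothing.
It also fails if it takes over 58 s, if anything falls off the work surface, if the arm or the gripper's body presses on something with over 40 N, if the wrist force passes 120 N, or if a joint passes its speed limit or range.

## Working session

There is one attempt and no reset: what is moved stays moved. The work goes in short steps, Python scripts to look and compute and a tool call to move; the robot and the scene stay as the last step left them, time stands still between calls to the robot, and variables do not carry over. Pictures are saved under pics/ and viewed, about 8 in all and at most 12, crops included, and the job is handed in when it is done.

Besides the shell and the picture viewer there is one more tool, called after "Call:" as name(argument=value, ...), one argument or row to a line, values as JSON. move_arm: Moves the arm, as the interface text tells. Its arguments: {"type":"object","properties":{"delta_pos":{"type":"array"},"twist":{"type":"array"},"fingers":{"type":"array"},"newtons":{"type":"number"}},"required":["delta_pos","twist","fingers"]}

```bash
mkdir -p pics; ls; python3 - <<'E'
from workcell import get_state, optics, arm
import cv2,numpy as np
s=get_state()
print({k:(np.round(v,3).tolist() if not isinstance(v,float) else v) for k,v in s.items()}, arm.finger_overhang)
for n in ["side","top"]:
    p,d=optics.read_camera(n); np.savez(f"pics/{n}0.npz",p=p,d=d); cv2.imwrite(f"pics/{n}0.png",p[:,:,::-1])
    c=optics.camera_info(n); print(n,c["fx"],c["cx"],c["cy"],np.round(c["world_from_camera"],3).tolist())
E
```

```text
pics
{'time': 0.0, 'joint_pos': [-1.517, 0.259, 1.536, -0.0, 1.348, -0.203], 'qd': [0.001, 0.0, -0.001, -0.001, 0.0, -0.0], 'tau': [-0.002, -43.731, -28.4, 0.072, 0.042, -0.0], 'tcp_pos': [139.674, -531.424, 239.835], 'eef_rot': [0.992, 0.128, 0.0, -0.001], 'wrist_force': [-0.036, 0.026, 0.174], 'torque': [-0.005, -0.03, -0.018], 'opening': 92.87622378187923} 22.0
side 415.19294241818415 282.81039491070624 205.1771787440706 [[-0.996, -0.082, 0.047, 410.951], [-0.093, 0.746, -0.66, 746.179], [0.018, -0.661, -0.75, 925.634], [0.0, 0.0, 0.0, 1.0]]
top 544.4676329120786 284.13049706766185 199.92328385650148 [[0.01, -0.984, 0.178, 216.197], [-1.0, -0.008, 0.012, 8.05], [-0.01, -0.178, -0.984, 1562.144], [0.0, 0.0, 0.0, 1.0]]
```

View pics/top0.png

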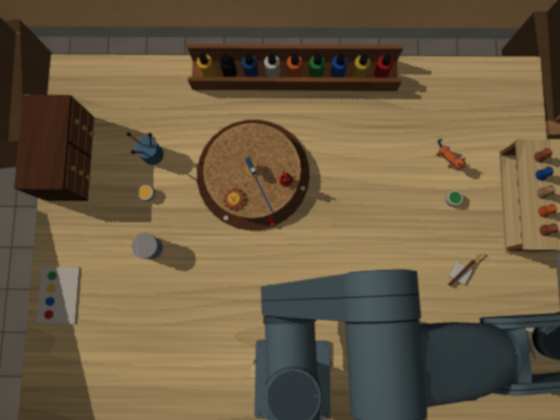

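View pics/side0.png

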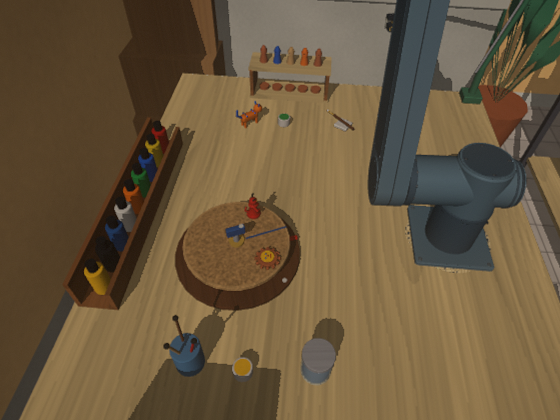

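The top view shows the disc centred near (253,172) with the knob at (253,168), the pointer near (272,224), the medallion at (233,199) and the devil at (286,179). The white dots are at (226,218) and (303,188). The medallion has to go counter-clockwise (+).

```bash
cat > h.py <<'E'
from workcell import get_state, optics, arm
import cv2,numpy as np
def shot(n):
    c=optics.camera_info(n); p,d=optics.read_camera(n); return p,d,c
def ray(c,u,v,z):
    W=np.array(c["world_from_camera"]); u=np.atleast_1d(u).astype(float); v=np.atleast_1d(v).astype(float)
    r=np.stack([(u-c["cx"])/c["fx"],(v-c["cy"])/c["fy"],np.ones_like(u)],1)@W[:3,:3].T
    o=W[:3,3]; return o+r*((z-o[2])/r[:,2])[:,None]
def blobs(p,lo,hi,roi,amin=3):
    h=cv2.cvtColor(p,cv2.COLOR_RGB2HSV); m=cv2.inRange(h,np.array(lo),np.array(hi))
    k=np.zeros_like(m); x0,y0,x1,y1=roi; k[y0:y1,x0:x1]=m[y0:y1,x0:x1]
    n,l,s,ce=cv2.connectedComponentsWithStats(k)
    return [(int(s[i][4]),ce[i],l==i) for i in range(1,n) if s[i][4]>=amin]
E
python3 - <<'E'
from h import *
z=np.load("pics/top0.npz");p=z["p"];c=optics.camera_info("top");roi=(190,110,320,235)
cv2.imwrite("pics/crop0.png",cv2.resize(p[110:240,185:325,::-1],None,fx=5,fy=5,interpolation=cv2.INTER_CUBIC))
for nm,lo,hi,h in [("red",(0,180,90),(6,255,255),14),("red2",(174,180,90),(180,255,255),14),("blue",(100,100,40),(125,255,255),60),("white",(0,0,150),(180,70,255),14),("yellow",(18,190,140),(32,255,255),72)]:
    for a,ce,m in blobs(p,lo,hi,roi): print(nm,a,ce.round(1),ray(c,*ce,h).round(1)[0], ray(c,*ce,103).round(1)[0][:2])
# plinth rim ellipse via depth height
d=z["d"];v,u=np.mgrid[:420,:560];W=np.array(c["world_from_camera"])
P=np.stack([(u-c["cx"])/c["fx"]*d,(v-c["cy"])/c["fy"]*d,d],-1)@W[:3,:3].T+W[:3,3]
for lo,hi in[(52,68),(8,20)]:
    m=(P[...,2]>lo)&(P[...,2]<hi)&(u>190)&(u<320)&(v>110)&(v<235)
    q=P[m][:,:2].astype(np.float32); print(lo,cv2.minEnclosingCircle(q),q.mean(0),len(q))
E
```

```text
red 20 [284.4 174.6] [570.9  26.6  14. ] [550.5  25.6]
red 22 [281.1 180.3] [553.8  35.9  14. ] [534.4  34.3]
red 11 [272. 224.] [425.3  60.6  14. ] [413.3  57.6]
blue 29 [248.7 162.4] [595.  127.7  60. ] [584.2 124.2]
white 3 [225.3 217.3] [443.5 195.1  14. ] [430.4 184.4]
yellow 7 [236.4 200.4] [482.8 158.6  72. ] [477.2 155.5]
yellow 3 [232.  201.7] [479.2 170.8  72. ] [473.7 167.4]
52 ((575.9168090820312, 117.92676544189453), 138.34210205078125) [577.5254   117.769264] 6453
8 ((581.4409790039062, 107.62016296386719), 254.25701904296875) [546.35034 108.87276] 2451
```

View pics/crop0.png

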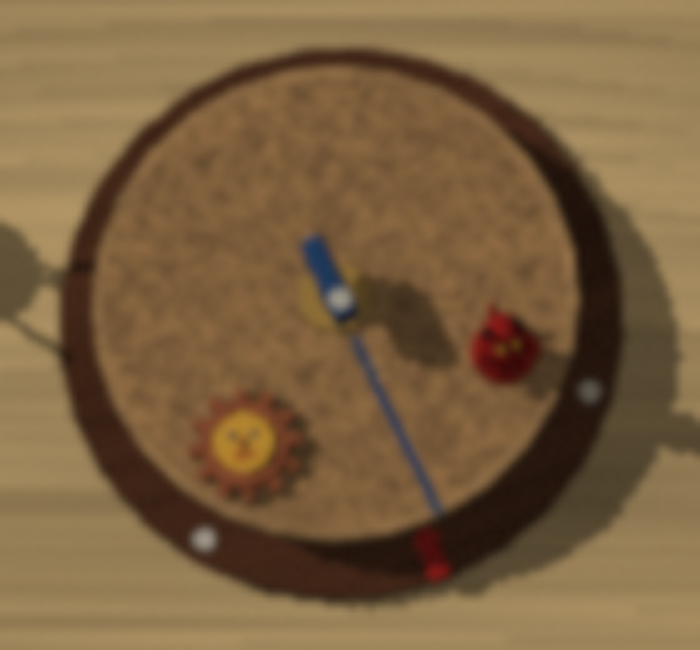

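The crop shows the bar from (313,243) to (345,312), the blue line running to (440,512), and the pointer at (432,555). The disc centre is near (576,118), and its fitted radius of 138 mm matches the given size. I'm setting out now.

Call:
move_arm(
  delta_pos=[
    [2.2,3.3,0],
    [2.2,3.3,0],
    [2.2,3.3,0],
    [2.2,3.3,0],
    [2.2,3.3,0],
    [2.2,3.3,0],
    [2.2,3.3,0],
    [2.2,3.3,0],
    [2.2,3.3,0],
    [2.2,3.3,0],
  ],
  twist=[
    [0,0,0.02],
    [0,0,0.02],
    [0,0,0.02],
    [0,0,0.02],
    [0,0,0.02],
    [0,0,0.02],
    [0,0,0.02],
    [0,0,0.02],
    [0,0,0.02],
    [0,0,0],
  ],
  fingers=[5,5,5,5,5,5,5,5,5,5],
)

```text
time: 0.93
tcp_pos: [360.1, -200.0, 240.5]
eef_rot: [0.976, 0.217, -0.0, -0.0]
wrist_force: [1.2, -0.6, 0.3]
opening: 49.5
```

Call:
move_arm(
  delta_pos=[
    [2.2,3.3,0],
    [2.2,3.3,0],
    [2.2,3.3,0],
    [2.2,3.3,0],
    [2.2,3.3,0],
    [2.2,3.3,0],
    [2,3,0],
    [1.5,2.2,0],
    [0,0,0],
    [0,0,0],
  ],
  twist=[
    [0,0,0],
    [0,0,0],
    [0,0,0],
    [0,0,0],
    [0,0,0],
    [0,0,0],
    [0,0,0],
    [0,0,0],
    [0,0,0],
    [0,0,0],
  ],
  fingers=[5,5,5,5,5,5,5,5,5,5],
)

```text
time: 1.77
tcp_pos: [526.6, 49.2, 239.9]
eef_rot: [0.976, 0.218, -0.001, -0.0]
wrist_force: [-1.0, -0.7, -0.1]
opening: 49.8
```

```bash
python3 - <<'E'
from h import *
s=get_state();print(s["time"],s["tcp_pos"],s["eef_rot"],s["wrist_force"],s["joint_pos"])
p,d,c=shot("wrist");np.savez("pics/w1.npz",p=p,d=d,**{k:c[k] for k in c});cv2.imwrite("pics/w1.png",p[:,:,::-1]);print(c)
p,d,c=shot("top");cv2.imwrite("pics/top1.png",p[:,:,::-1])
E
```

```text
1.7667 [526.62058241  49.2042025  239.85710728] [ 9.75915296e-01  2.18148170e-01 -8.29050404e-04 -1.52759860e-04] [-1.00770958 -0.73414827 -0.05045802] [-1.17711592e-01  2.22266587e-01  1.58484729e+00 -2.68328495e-04
  1.33614448e+00  1.01331411e+00]
{'fx': 335.5387729014484, 'fy': 335.5387729014484, 'cx': 278.59944603011144, 'cy': 206.83372636753302, 'world_from_camera': array([[ 4.25663881e-01, -8.67230019e-01, -2.58306707e-01,
         5.99166864e+02],
       [-9.04881042e-01, -4.07716307e-01, -1.22301727e-01,
         8.23795679e+01],
       [ 7.47872253e-04,  2.85796270e-01, -9.58290109e-01,
         3.84013495e+02],
       [ 0.00000000e+00,  0.00000000e+00,  0.00000000e+00,
         1.00000000e+00]])}
```

View pics/w1.png

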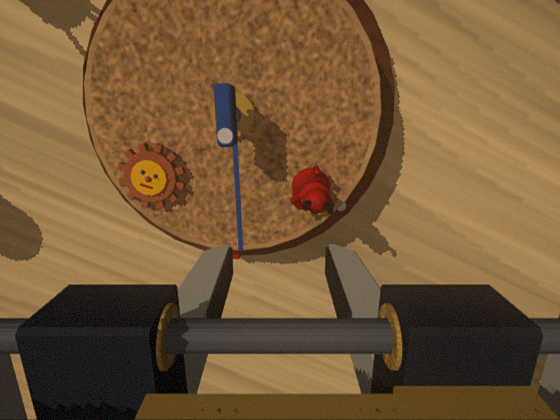

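The close view shows the bar from (225,85) to (227,145), the line down to (241,249), the pointer tip at (236,256), the medallion at (149,177) and the devil's foot near (315,205).

```bash
python3 - <<'E'
from h import *
z=np.load("pics/w1.npz");p,d=z["p"],z["d"];c={k:z[k] for k in("fx","fy","cx","cy","world_from_camera")}
W=c["world_from_camera"];v,u=np.mgrid[:420,:560]
P=np.stack([(u-c["cx"])/c["fx"]*d,(v-c["cy"])/c["fy"]*d,d],-1)@W[:3,:3].T+W[:3,3]
h=cv2.cvtColor(p,cv2.COLOR_RGB2HSV);roi=(v<262)
blue=(cv2.inRange(h,np.array((100,90,30)),np.array((128,255,255)))>0)&roi
# knob top face by depth
m=roi&(P[...,2]>111)&(P[...,2]<121)&(np.hypot(P[...,0]-576,P[...,1]-118)<60)
q=P[m];print("knob top",len(q),q.mean(0),cv2.minAreaRect(q[:,:2].astype(np.float32)))
ln=blue&(abs(P[...,2]-60)<5);L=ray(c,u[ln],v[ln],60)
L=L[np.hypot(L[:,0]-576,L[:,1]-118)>40]
f=cv2.fitLine(L[:,:2].astype(np.float32),cv2.DIST_HUBER,0,.01,.01).ravel();print("line",len(L),f,np.arctan2(f[1],f[0]),"axis offset of (576,118):",np.cross(f[:2],np.array([576,118])-f[2:]))
# disc edge
m=roi&(abs(P[...,2]-60)<4);cs,_=cv2.findContours(m.astype(np.uint8),0,1);k=max(cs,key=cv2.contourArea)[:,0]
k=k[(k[:,0]>3)&(k[:,0]<556)&(k[:,1]>3)&(k[:,1]<258)];E=ray(c,k[:,0],k[:,1],60)[:,:2]
from scipy.optimize import least_squares
r=least_squares(lambda t:np.hypot(*(E-t[:2]).T)-138,[576,118],loss="soft_l1");print("disc c",r.x,np.abs(r.fun).mean(),len(E),"z",np.median(P[m][:,2]))
C=r.x
for nm,lo,hi,zz in[("yel",(18,150,120),(34,255,255),72),("white",(0,0,90),(180,60,255),14),("white116",(0,0,90),(180,60,255),116)]:
    for a,ce,_ in blobs(p,lo,hi,(70,0,400,262),20):
        X=ray(c,*ce,zz)[0];print(nm,a,ce.round(1),X.round(1),np.hypot(*(X[:2]-C)).round(1),np.arctan2(*(X[:2]-C)[::-1]).round(4))
# top view: pointer and white dots, sub pixel
z=np.load("pics/top0.npz");p=z["p"];ct=optics.camera_info("top")
for nm,lo,hi in[("red",(0,150,60),(8,255,255)),("white",(0,0,120),(180,70,255))]:
    for a,ce,_ in blobs(p,lo,hi,(195,180,315,232),4):
        X=ray(ct,*ce,14)[0];print("top",nm,a,ce.round(1),X.round(1),np.hypot(*(X[:2]-C)).round(1),np.arctan2(*(X[:2]-C)[::-1]).round(4))
E
```

```text
knob top 1142 [576.27205509 117.96636921 115.66909755] ((575.283935546875, 117.99981689453125), (47.5440788269043, 14.290021896362305), 26.296146392822266)
line 318 [8.9760053e-01 4.4080985e-01 4.9843564e+02 7.9886337e+01] 0.4565007 axis offset of (576,118): 0.01970964372048911
disc c [577.29909439 118.79051921] 1.389136251566998 614 z 60.26891405189906
yel 207 [242.8 103. ] [588.6 112.3  72. ] 13.1 -0.5208
yel 68 [212.9 114.8] [567.9 132.5  72. ] 16.6 2.1689
yel 851 [148.3 176.9] [489.4 166.6  72. ] 100.1 2.6435
white 206 [224.6 135.4] [547.5 122.4  14. ] 30.0 3.0218
white116 206 [224.6 135.4] [561.8 111.3 116. ] 17.2 -2.6949
top red 63 [285.2 182.5] [547.3  23.9  14. ] 99.6 -1.8772
top red 51 [271.  220.8] [434.7  63.7  14. ] 152.9 -2.7731
top white 12 [225.5 217.5] [443.  194.6  14. ] 154.2 2.6275<stdin>:12: DeprecationWarning: Arrays of 2-dimensional vectors are deprecated. Use arrays of 3-dimensional vectors instead. (deprecated in NumPy 2.0)
```

The axis is at (576,118), with the line fit and knob top agreeing to under 1 mm. The bar's yaw is 0.457 and the zero yaw (pointer) is about 0.373. The disc therefore sits near +0.08, and the catch should be at a gripper yaw of 1.05–1.20 or 1.35–1.50.

Call:
move_arm(
  delta_pos=[
    [1.6,2.3,0],
    [1.6,2.3,0],
    [1.7,2.2,0],
    [0,0,-3],
    [0,0,-3],
    [0,0,-3],
    [0,0,-1.0],
    [0,0,0],
    [0,0,0],
    [0,0,0],
  ],
  twist=[
    [0,0,0.018],
    [0,0,0],
    [0,0,0],
    [0,0,0],
    [0,0,0],
    [0,0,0],
    [0,0,0],
    [0,0,0],
    [0,0,0],
    [0,0,0],
  ],
  fingers=[4,4,4,4,4,4,4,4,4,4],
)

```text
time: 2.7
tcp_pos: [577.0, 115.3, 142.8]
eef_rot: [0.974, 0.225, 0.002, 0.0]
wrist_force: [-0.1, -0.2, 0.6]
opening: 39.8
```

```bash
cat >> h.py <<'E'
def st():
    s=get_state();e=s["eef_rot"];psi=2*np.arctan2(e[1],e[0]);print(round(s["time"],2),np.round(s["tcp_pos"],2),"psi",round(psi,4),"tilt",np.round(e[2:],4),"F",np.round(s["wrist_force"],2),"T",np.round(s["torque"],3),"op",round(s["opening"],2),"q6",round(s["joint_pos"][5],2));return s
E
python3 -c "
from h import *
st()"
```

```text
2.7 [576.96 115.34 142.75] psi 0.4538 tilt [0.0016 0.0004] F [-0.1  -0.18  0.58] T [ 0.008 -0.038 -0.006] op 39.85 q6 1.12
```

Call:
move_arm(
  delta_pos=[
    [0,0.2,-1],
    [0,0,-1],
    [0,0,-0.8],
    [0,0,0],
    [0,0,0],
    [0,0,0],
    [0,0,0],
    [0,0,0],
    [0,0,0],
    [0,0,0],
  ],
  twist=[
    [0,0,0.003],
    [0,0,0],
    [0,0,0],
    [0,0,0],
    [0,0,0],
    [0,0,0],
    [0,0,0],
    [0,0,0],
    [0,0,0],
    [0,0,0],
  ],
  fingers=[4,4,4,4,4,4,4,4,4,4],
)

```text
time: 3.53
tcp_pos: [575.9, 118.1, 112.9]
eef_rot: [0.974, 0.227, 0.0, 0.0]
wrist_force: [0.5, -0.4, -0.4]
opening: 40.4
```

```bash
python3 - <<'E'
from h import *
st()
p,d,c=shot("wrist");cv2.imwrite("pics/w2.png",p[:,:,::-1])
W=c["world_from_camera"];v,u=np.mgrid[:420,:560]
P=np.stack([(u-c["cx"])/c["fx"]*d,(v-c["cy"])/c["fy"]*d,d],-1)@W[:3,:3].T+W[:3,3]
h=cv2.cvtColor(p,cv2.COLOR_RGB2HSV);b=(cv2.inRange(h,np.array((100,90,30)),np.array((128,255,255)))>0)&(P[...,2]>110)&(P[...,2]<122)&(np.hypot(P[...,0]-576,P[...,1]-118)<40)
q=P[b];print(len(q),q.mean(0),cv2.minAreaRect(q[:,:2].astype(np.float32)))
st()
E
```

```text
3.53 [575.88 118.05 112.91] psi 0.4579 tilt [0.0002 0.    ] F [ 0.51 -0.42 -0.36] T [ 0.004 -0.047  0.024] op 40.38 q6 1.13
1823 [582.18608488 121.81726609 115.92755387] ((577.1648559570312, 119.31209564208984), (44.770545959472656, 12.96706771850586), 26.769123077392578)
3.58 [575.85 118.04 112.87] psi 0.4578 tilt [0.0002 0.    ] F [ 0.55  0.04 -0.21] T [-0.016  0.015 -0.023] op 40.29 q6 1.13
```

View pics/w2.png

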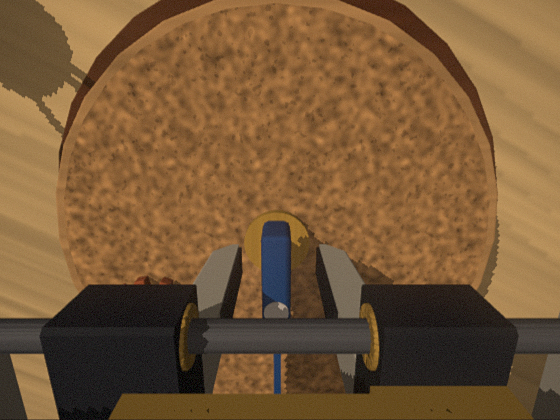

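The bar (column 277) sits centred between the fingers and in line with them. I'll lower the last 7 mm and grip.

Call:
move_arm(
  delta_pos=[
    [0,0,-0.4],
    [0,0,-0.3],
    [0,0,0],
    [0,0,0],
    [0,0,0],
    [0,0,0],
    [0,0,0],
    [0,0,0],
    [0,0,0],
    [0,0,0],
  ],
  twist=[
    [0,0,0],
    [0,0,0],
    [0,0,0],
    [0,0,0],
    [0,0,0],
    [0,0,0],
    [0,0,0],
    [0,0,0],
    [0,0,0],
    [0,0,0],
  ],
  fingers=[4,4,4,2.5,2,1.6,1.4,1.0,1.0,1.0],
  newtons=35,
)

```text
time: 4.42
tcp_pos: [575.3, 119.1, 105.7]
eef_rot: [0.974, 0.227, -0.0, -0.001]
wrist_force: [-2.2, 5.4, 1.0]
opening: 14.7
```

```bash
python3 -c "
from h import *
st()"
```

```text
4.42 [575.26 119.07 105.69] psi 0.4578 tilt [-0.0002 -0.0008] F [-2.25  5.38  1.01] T [ 0.937  0.343 -0.033] op 14.73 q6 1.13
```

Call:
move_arm(
  delta_pos=[
    [-0.06,0.12,0],
    [0,0,0.2],
    [0,0,0.3],
    [0,0,0.3],
    [0,0,0.3],
    [0,0,0.3],
    [0,0,0.2],
    [0,0,0],
    [0,0,0],
    [0,0,0],
  ],
  twist=[
    [0,0,0],
    [0,0,0],
    [0,0,0],
    [0,0,0],
    [0,0,0],
    [0,0,0],
    [0,0,0],
    [0,0,0],
    [0,0,0],
    [0,0,0],
  ],
  fingers=[1,1,1,1,1,1,1,1,1,1],
)

```text
time: 5.25
tcp_pos: [575.2, 119.2, 122.3]
eef_rot: [0.974, 0.227, 0.0, 0.0]
wrist_force: [0.4, 0.8, 1.1]
opening: 14.4
```

```bash
python3 -c "
from h import *
st()
p,d,c=shot('side');cv2.imwrite('pics/s2.png',cv2.resize(p[150:320,160:320,::-1],None,fx=4,fy=4))"
```

```text
5.25 [575.2  119.18 122.27] psi 0.4578 tilt [0.0003 0.0001] F [0.37 0.83 1.12] T [ 0.227  0.073 -0.058] op 14.37 q6 1.13
```

View pics/s2.png

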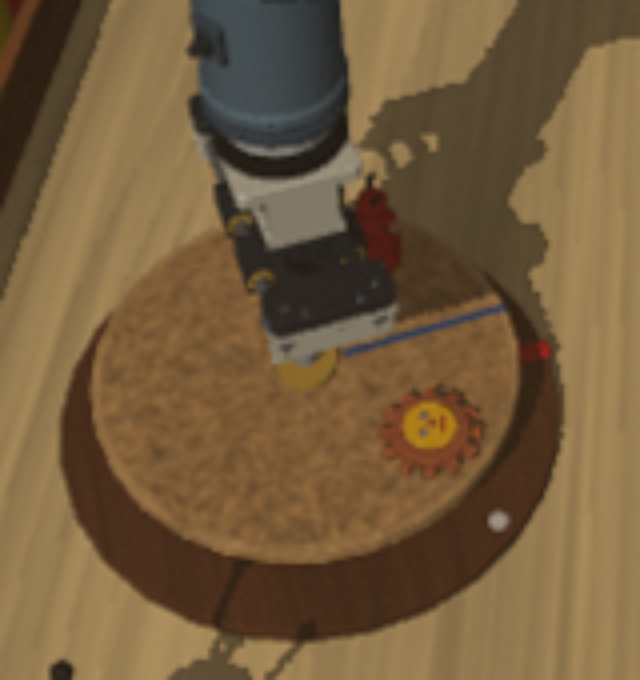

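```bash
python3 - <<'E'
from h import *
p,d,c=shot("wrist")
W=c["world_from_camera"];v,u=np.mgrid[:420,:560]
P=np.stack([(u-c["cx"])/c["fx"]*d,(v-c["cy"])/c["fy"]*d,d],-1)@W[:3,:3].T+W[:3,3]
h=cv2.cvtColor(p,cv2.COLOR_RGB2HSV);b=(cv2.inRange(h,np.array((100,90,30)),np.array((128,255,255)))>0)&(P[...,2]>85)&(P[...,2]<150)&(np.hypot(P[...,0]-576,P[...,1]-118)<40)
q=P[b];print(len(q),np.percentile(q[:,2],[5,25,50,75,95]),u[b].mean(),v[b].mean())
E
```

```text
2053 [130.51457784 132.02370235 132.52112053 132.97641508 133.60950446] 277.9313200194837 274.97564539698004
```

The bar top has risen to 132.5 mm, so the knob is 16.5 mm up and the pin is clear. I'll turn the disc gently counter-clockwise.

Call:
move_arm(
  delta_pos=[
    [0,0,0],
    [0,0,0],
    [0,0,0],
    [0,0,0],
    [0,0,0],
    [0,0,0],
    [0,0,0],
    [0,0,0],
    [0,0,0],
    [0,0,0],
  ],
  twist=[
    [0,0,0.01],
    [0,0,0.02],
    [0,0,0.03],
    [0,0,0.03],
    [0,0,0.03],
    [0,0,0.03],
    [0,0,0.03],
    [0,0,0.03],
    [0,0,0.03],
    [0,0,0.03],
  ],
  fingers=[1,1,1,1,1,1,1,1,1,1],
)

```text
time: 6.18
tcp_pos: [575.1, 119.3, 121.9]
eef_rot: [0.934, 0.357, 0.0, -0.0]
wrist_force: [-1.4, 1.8, 1.6]
opening: 14.3
```

```bash
python3 -c "
from h import *
st()"
```

```text
6.18 [575.12 119.33 121.89] psi 0.7304 tilt [ 0.0001 -0.    ] F [-1.43  1.77  1.58] T [ 0.267  0.154 -0.093] op 14.31 q6 0.86
```

Call:
move_arm(
  delta_pos=[
    [-0.02,0.03,0],
    [0,0,0],
    [0,0,0],
    [0,0,0],
    [0,0,0],
    [0,0,0],
    [0,0,0],
    [0,0,0],
    [0,0,0],
    [0,0,0],
  ],
  twist=[
    [0,0,0.03],
    [0,0,0.03],
    [0,0,0.03],
    [0,0,0.03],
    [0,0,0.03],
    [0,0,0.03],
    [0,0,0.03],
    [0,0,0.03],
    [0,0,0.03],
    [0,0,0.03],
  ],
  fingers=[1,1,1,1,1,1,1,1,1,1],
)

```text
time: 7.02
tcp_pos: [575.0, 119.5, 121.9]
eef_rot: [0.87, 0.493, 0.0, 0.0]
wrist_force: [-0.9, 0.5, 2.7]
opening: 14.8
```

Call:
move_arm(
  delta_pos=[
    [0,0,0],
    [0,0,0],
    [0,0,0],
    [0,0,-0.2],
    [0,0,-0.2],
    [0,0,-0.1],
    [0,0,0],
    [0,0,0],
    [0,0,0],
    [0,0,0],
  ],
  twist=[
    [0,0,0.02],
    [0,0,0.01],
    [0,0,0],
    [0,0,0],
    [0,0,0],
    [0,0,0],
    [0,0,0],
    [0,0,0],
    [0,0,0],
    [0,0,0],
  ],
  fingers=[1,1,1,1,1,1,1,1,1,1],
)

```text
time: 7.85
tcp_pos: [574.9, 119.5, 116.2]
eef_rot: [0.863, 0.505, -0.0, -0.0]
wrist_force: [1.8, 0.3, -2.5]
opening: 14.7
```

```bash
python3 -c "
from h import *
st()"
```

```text
7.85 [574.94 119.48 116.24] psi 1.0577 tilt [-0.0001 -0.    ] F [ 1.77  0.26 -2.49] T [ 0.075 -0.315 -0.101] op 14.67 q6 0.53
```

Call:
move_arm(
  delta_pos=[
    [0,0,-0.05],
    [0,0,-0.05],
    [0,0,0],
    [0,0,0],
    [0,0,0],
    [0,0,0],
    [0,0,0],
    [0,0,0],
    [0,0,0],
    [0,0,0],
  ],
  twist=[
    [0,0,0],
    [0,0,0],
    [0,0,0],
    [0,0,0],
    [0,0,0],
    [0,0,0],
    [0,0,0],
    [0,0,0],
    [0,0,0],
    [0,0,0],
  ],
  fingers=[1,1,1,1,1,1,1,1,1,1],
)

```text
time: 8.68
tcp_pos: [574.9, 119.5, 115.7]
eef_rot: [0.863, 0.505, 0.0, 0.0]
wrist_force: [-0.2, 0.3, 2.6]
opening: 14.8
```

```bash
python3 -c "
from h import *
st()"
```

```text
8.68 [574.94 119.48 115.7 ] psi 1.0578 tilt [0.     0.0001] F [-0.18  0.29  2.62] T [-0.066  0.074 -0.056] op 14.76 q6 0.53
```

Call:
move_arm(
  delta_pos=[
    [0,0,-0.05],
    [0,0,-0.05],
    [0,0,0],
    [0,0,0],
    [0,0,0],
    [0,0,0],
    [0,0,0],
    [0,0,0],
    [0,0,0],
    [0,0,0],
  ],
  twist=[
    [0,0,0],
    [0,0,0],
    [0,0,0],
    [0,0,0],
    [0,0,0],
    [0,0,0],
    [0,0,0],
    [0,0,0],
    [0,0,0],
    [0,0,0],
  ],
  fingers=[1,1,1,1,1,1,1,1,1,1],
)

```text
time: 9.52
tcp_pos: [575.0, 119.5, 115.0]
eef_rot: [0.863, 0.505, 0.0, 0.0]
wrist_force: [-1.4, 0.1, 4.1]
opening: 14.7
```

```bash
python3 -c "
from h import *
st()"
```

```text
9.52 [574.98 119.53 115.02] psi 1.0579 tilt [0.0001 0.0001] F [-1.41  0.08  4.13] T [-0.074  0.27  -0.061] op 14.68 q6 0.53
```

Call:
move_arm(
  delta_pos=[
    [0,0,-0.05],
    [0,0,0],
    [0,0,0],
    [0,0,0],
    [0,0,0],
    [0,0,0],
    [0,0,0],
    [0,0,0],
    [0,0,0],
    [0,0,0],
  ],
  twist=[
    [0,0,0],
    [0,0,0],
    [0,0,0],
    [0,0,0],
    [0,0,0],
    [0,0,0],
    [0,0,0],
    [0,0,0],
    [0,0,0],
    [0,0,0],
  ],
  fingers=[1,1,1,1,1,1,1,1,1,1],
)

```text
time: 10.35
tcp_pos: [575.0, 119.5, 114.8]
eef_rot: [0.863, 0.505, 0.0, 0.0]
wrist_force: [-1.7, -0.8, 7.2]
opening: 14.3
```

```bash
python3 -c "
from h import *
st()"
```

```text
10.35 [574.99 119.55 114.84] psi 1.0579 tilt [0.0002 0.0002] F [-1.7  -0.75  7.15] T [-0.038  0.351 -0.104] op 14.32 q6 0.53
```

The pin is on the flat at about 5 N. I'll feel along in 0.03 rad steps, which is less than the 0.05 catch width.

Call:
move_arm(
  delta_pos=[
    [0,0,0],
    [0,0,0],
    [0,0,0],
    [0,0,0],
    [0,0,0],
    [0,0,0],
    [0,0,0],
    [0,0,0],
    [0,0,0],
    [0,0,0],
  ],
  twist=[
    [0,0,0.005],
    [0,0,0.005],
    [0,0,0.005],
    [0,0,0.005],
    [0,0,0.005],
    [0,0,0.005],
    [0,0,0],
    [0,0,0],
    [0,0,0],
    [0,0,0],
  ],
  fingers=[1,1,1,1,1,1,1,1,1,1],
)

```text
time: 11.18
tcp_pos: [575.0, 119.6, 114.8]
eef_rot: [0.856, 0.517, 0.0, 0.0]
wrist_force: [-3.2, -0.7, 7.6]
opening: 14.5
```

```bash
python3 -c "
from h import *
st()"
```

```text
11.18 [574.96 119.59 114.82] psi 1.0876 tilt [0.0002 0.0001] F [-3.15 -0.7   7.59] T [-0.056  0.393 -0.161] op 14.5 q6 0.5
```

Call:
move_arm(
  delta_pos=[
    [-0.03,0,0],
    [0,0,0],
    [0,0,0],
    [0,0,0],
    [0,0,0],
    [0,0,0],
    [0,0,0],
    [0,0,0],
    [0,0,0],
    [0,0,0],
  ],
  twist=[
    [0,0,0.005],
    [0,0,0.005],
    [0,0,0.005],
    [0,0,0.005],
    [0,0,0.005],
    [0,0,0.005],
    [0,0,0],
    [0,0,0],
    [0,0,0],
    [0,0,0],
  ],
  fingers=[1,1,1,1,1,1,1,1,1,1],
)

```text
time: 12.02
tcp_pos: [574.9, 119.6, 114.8]
eef_rot: [0.848, 0.53, 0.0, 0.0]
wrist_force: [-1.8, 0.4, 6.3]
opening: 14.8
```

Call:
move_arm(
  delta_pos=[
    [0,0,0],
    [0,0,0],
    [0,0,0],
    [0,0,0],
    [0,0,0],
    [0,0,0],
    [0,0,0],
    [0,0,0],
    [0,0,0],
    [0,0,0],
  ],
  twist=[
    [0,0,0.005],
    [0,0,0.005],
    [0,0,0.005],
    [0,0,0.005],
    [0,0,0.005],
    [0,0,0.005],
    [0,0,0],
    [0,0,0],
    [0,0,0],
    [0,0,0],
  ],
  fingers=[1,1,1,1,1,1,1,1,1,1],
)

```text
time: 12.85
tcp_pos: [574.9, 119.6, 114.8]
eef_rot: [0.84, 0.543, 0.0, 0.0]
wrist_force: [-1.1, -0.7, 6.1]
opening: 14.7
```

Call:
move_arm(
  delta_pos=[
    [0,0,0],
    [0,0,0],
    [0,0,0],
    [0,0,0],
    [0,0,0],
    [0,0,0],
    [0,0,0],
    [0,0,0],
    [0,0,0],
    [0,0,0],
  ],
  twist=[
    [0,0,0.005],
    [0,0,0.005],
    [0,0,0.005],
    [0,0,0.005],
    [0,0,0.005],
    [0,0,0.005],
    [0,0,0],
    [0,0,0],
    [0,0,0],
    [0,0,0],
  ],
  fingers=[1,1,1,1,1,1,1,1,1,1],
)

```text
time: 13.68
tcp_pos: [574.9, 119.6, 114.8]
eef_rot: [0.832, 0.555, 0.0, 0.0]
wrist_force: [-2.6, 0.4, 6.9]
opening: 14.7
```

```bash
python3 -c "
from h import *
st()"
```

```text
13.68 [574.89 119.59 114.82] psi 1.1773 tilt [0.0004 0.0002] F [-2.65  0.35  6.9 ] T [ 0.004  0.262 -0.307] op 14.71 q6 0.41
```

Call:
move_arm(
  delta_pos=[
    [-0.02,0,0],
    [0,0,0],
    [0,0,0],
    [0,0,0],
    [0,0,0],
    [0,0,0],
    [0,0,0],
    [0,0,0],
    [0,0,0],
    [0,0,0],
  ],
  twist=[
    [0,0,0.005],
    [0,0,0.005],
    [0,0,0.005],
    [0,0,0.005],
    [0,0,0.005],
    [0,0,0.005],
    [0,0,0],
    [0,0,0],
    [0,0,0],
    [0,0,0],
  ],
  fingers=[1,1,1,1,1,1,1,1,1,1],
)

```text
time: 14.52
tcp_pos: [574.9, 119.6, 114.8]
eef_rot: [0.823, 0.568, 0.001, 0.0]
wrist_force: [-1.5, -0.1, 5.8]
opening: 14.6
```

```bash
python3 -c "
from h import *
st()"
```

```text
14.52 [574.88 119.57 114.84] psi 1.2073 tilt [0.0006 0.0003] F [-1.52 -0.07  5.81] T [ 0.002  0.166 -0.307] op 14.64 q6 0.38
```

```bash
python3 - <<'E'
from h import *
s=st();C=np.array([576,118.])
p,d,c=shot("side");cv2.imwrite("pics/s3.png",cv2.resize(p[150:320,160:320,::-1],None,fx=4,fy=4))
for a,ce,_ in blobs(p,(18,150,120),(34,255,255),(170,190,310,310),6):
    X=ray(c,*ce,72)[0];print(a,ce,X,np.hypot(*(X[:2]-C)),np.arctan2(*(X[:2]-C)[::-1]))
p,d,c=shot("wrist");cv2.imwrite("pics/w3.png",p[:,:,::-1])
h=cv2.cvtColor(p,cv2.COLOR_RGB2HSV);b=(cv2.inRange(h,np.array((100,90,30)),np.array((128,255,255)))>0)
b[:215]=0;b[300:]=0;b[:,:240]=0;b[:,320:]=0
v,u=np.nonzero(b);print("bar",cv2.minAreaRect(np.stack([u,v],1).astype(np.float32)))
E
```

```text
14.52 [574.88 119.57 114.84] psi 1.2073 tilt [0.0006 0.0003] F [-1.52 -0.07  5.81] T [ 0.002  0.166 -0.307] op 14.64 q6 0.38
11 [220. 207.] [634.26455572  20.32591844  72.        ] 113.73207402268164 -1.0329394839773964
96 [274.08333333 235.20833333] [477.74471025 100.27931301  72.        ] 99.84049634557678 -2.963157314740641
87 [235.64367816 242.10344828] [572.30456298 132.45138481  72.        ] 14.916392920989086 1.8211466136636765
bar ((280.01055908203125, 263.076416015625), (29.733322143554688, 73.6527328491211), 3.468229293823242)
```

View pics/s3.png

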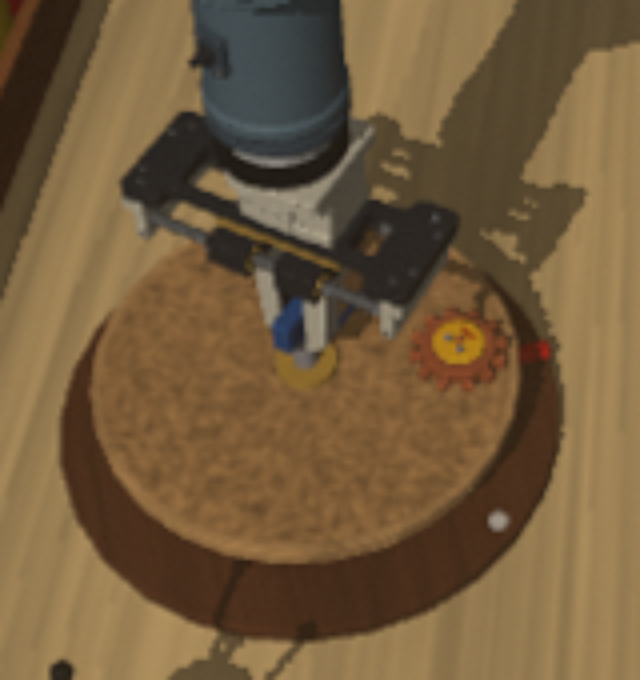

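The medallion sits just short of the pointer, and the disc is turning with the gripper. I'll check in the same camera whether the disc lags.

```bash
python3 - <<'E'
from h import *
C=np.array([576,118.]);c=optics.camera_info("side")
p=np.load("pics/side0.npz")["p"]
for a,ce,_ in blobs(p,(18,150,120),(34,255,255),(170,190,310,310),6):
    X=ray(c,*ce,72)[0];print(a,ce,X,np.hypot(*(X[:2]-C)),np.arctan2(*(X[:2]-C)[::-1]))
im=cv2.imread("pics/w3.png")
E
```

```text
79 [235.36708861 242.2278481 ] [572.9349657  132.91069433  72.        ] 15.222458432150686 1.7735317627243536
103 [267.         256.13592233] [488.25051546 166.5999535   72.        ] 100.30915969190674 2.635799253816145
```

View pics/w3.png

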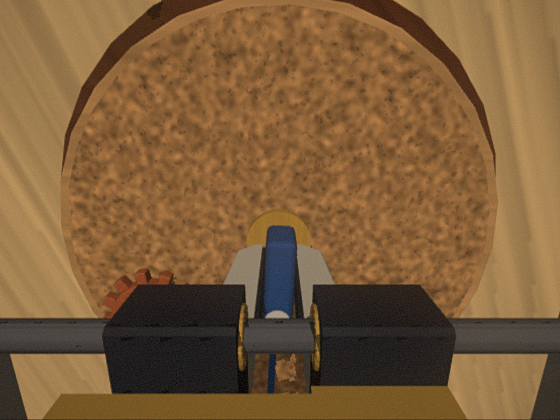

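The wrist view shows the bar rotated about 3.5° in the jaws, and the medallion moved 0.685 rad against 0.75 for the gripper. So the disc is at about +0.77 and is dragging or held there by the pin. I'll back the gripper off 0.06 rad to realign it and grip harder.

Call:
move_arm(
  delta_pos=[
    [0,0,0],
    [0,0,0],
    [0,0,0],
    [0,0,0],
    [0,0,0],
    [0,0,0],
    [0,0,0],
    [0,0,0],
    [0,0,0],
    [0,0,0],
  ],
  twist=[
    [0,0,-0.01],
    [0,0,-0.01],
    [0,0,-0.01],
    [0,0,-0.01],
    [0,0,-0.01],
    [0,0,-0.01],
    [0,0,0],
    [0,0,0],
    [0,0,0],
    [0,0,0],
  ],
  fingers=[1,1,1,1,1,1,1,1,1,1],
  newtons=60,
)

```text
time: 15.45
tcp_pos: [574.9, 119.5, 114.9]
eef_rot: [0.84, 0.543, 0.001, 0.0]
wrist_force: [-0.2, 0.4, 5.9]
opening: 14.0
```

```bash
cat >> h.py <<'E'
def look():
    c=optics.camera_info("side");p,d=optics.read_camera("side");C=np.array([576,118.])
    for a,ce,_ in blobs(p,(18,150,120),(34,255,255),(255,190,310,310),40):
        X=ray(c,*ce,72)[0];an=np.arctan2(*(X[:2]-C)[::-1])%(2*np.pi);print("med",ce,X.round(1),"disc by medallion",round(an-2.636+.084,3))
    p,d,c=shot("wrist");h=cv2.cvtColor(p,cv2.COLOR_RGB2HSV);b=(cv2.inRange(h,np.array((100,90,30)),np.array((128,255,255)))>0)
    b[:215]=0;b[300:]=0;b[:,:240]=0;b[:,320:]=0
    v,u=np.nonzero(b);r=cv2.fitLine(np.stack([u,v],1).astype(np.float32),cv2.DIST_HUBER,0,.01,.01).ravel();print("bar dir in wrist img",np.arctan(r[0]/r[1]).round(4))
E
python3 -c "
from h import *
st();look()"
```

```text
15.45 [574.92 119.54 114.86] psi 1.148 tilt [0.0006 0.0004] F [-0.19  0.37  5.92] T [-0.049  0.143  0.033] op 13.95 q6 0.44
med [273.97916667 235.13541667] [478.  100.1  72. ] disc by medallion 0.771
bar dir in wrist img 0.0313
```

Call:
move_arm(
  delta_pos=[
    [0,0,0],
    [0,0,0],
    [0,0,0],
    [0,0,0],
    [0,0,0],
    [0,0,0],
    [0,0,0],
    [0,0,0],
    [0,0,0],
    [0,0,0],
  ],
  twist=[
    [0,0,0.005],
    [0,0,0.005],
    [0,0,0.005],
    [0,0,0.005],
    [0,0,0.005],
    [0,0,0],
    [0,0,0],
    [0,0,0],
    [0,0,0],
    [0,0,0],
  ],
  fingers=[1,1,1,1,1,1,1,1,1,1],
)

```text
time: 16.38
tcp_pos: [574.9, 119.5, 114.9]
eef_rot: [0.833, 0.553, 0.001, 0.0]
wrist_force: [-0.4, -0.4, 6.4]
opening: 14.1
```

```bash
python3 -c "
from h import *
st();look()"
```

```text
16.38 [574.9  119.55 114.87] psi 1.1728 tilt [0.0006 0.0004] F [-0.4  -0.36  6.4 ] T [-0.024  0.172 -0.081] op 14.12 q6 0.41
med [273.96774194 235.04301075] [478.1  99.8  72. ] disc by medallion 0.774
bar dir in wrist img -0.0005
```

Call:
move_arm(
  delta_pos=[
    [0,0,0],
    [0,0,0],
    [0,0,0],
    [0,0,0],
    [0,0,0],
    [0,0,0],
    [0,0,0],
    [0,0,0],
    [0,0,0],
    [0,0,0],
  ],
  twist=[
    [0,0,0.005],
    [0,0,0.005],
    [0,0,0.005],
    [0,0,0.005],
    [0,0,0.005],
    [0,0,0],
    [0,0,0],
    [0,0,0],
    [0,0,0],
    [0,0,0],
  ],
  fingers=[1,1,1,1,1,1,1,1,1,1],
)

```text
time: 17.32
tcp_pos: [574.9, 119.6, 114.9]
eef_rot: [0.826, 0.564, 0.001, 0.0]
wrist_force: [-0.7, 0.1, 5.3]
opening: 14.1
```

```bash
python3 -c "
from h import *
st();look()"
```

```text
17.32 [574.91 119.58 114.86] psi 1.1974 tilt [0.0006 0.0003] F [-0.72  0.08  5.34] T [-0.034  0.183 -0.221] op 14.09 q6 0.39
med [273.88505747 234.83908046] [478.4  99.1  72. ] disc by medallion 0.78
bar dir in wrist img -0.0239
```

There's no drop at constant height, so it's pin drag on the flat that twists the bar in the jaws. From here I'll hop: lift the pin clear, turn, lower lightly and read.

Call:
move_arm(
  delta_pos=[
    [0,0,0.15],
    [0,0,0.15],
    [0,0,0],
    [0,0,0],
    [0,0,-0.1],
    [0,0,-0.1],
    [0,0,-0.1],
    [0,0,0],
    [0,0,0],
    [0,0,0],
  ],
  twist=[
    [0,0,0],
    [0,0,0],
    [0,0,-0.007],
    [0,0,0],
    [0,0,0],
    [0,0,0],
    [0,0,0],
    [0,0,0],
    [0,0,0],
    [0,0,0],
  ],
  fingers=[1,1,1,1,1,1,1,1,1,1],
)

```text
time: 18.25
tcp_pos: [574.8, 119.6, 114.9]
eef_rot: [0.828, 0.561, 0.001, 0.0]
wrist_force: [1.0, 0.6, 5.1]
opening: 13.7
```

```bash
python3 -c "
from h import *
st();look()"
```

```text
18.25 [574.82 119.56 114.91] psi 1.1908 tilt [0.0005 0.0004] F [0.97 0.58 5.09] T [ 0.001 -0.307 -0.038] op 13.74 q6 0.4
med [273.90322581 234.27956989] [478.5  97.3  72. ] disc by medallion 0.798
bar dir in wrist img -0.0041
```

Call:
move_arm(
  delta_pos=[
    [0,0,0.15],
    [0,0,0.15],
    [0,0,0],
    [0,0,0],
    [0,0,-0.1],
    [0,0,-0.1],
    [0,0,-0.13],
    [0,0,0],
    [0,0,0],
    [0,0,0],
  ],
  twist=[
    [0,0,0],
    [0,0,0],
    [0,0,0.015],
    [0,0,0.015],
    [0,0,0],
    [0,0,0],
    [0,0,0],
    [0,0,0],
    [0,0,0],
    [0,0,0],
  ],
  fingers=[1,1,1,1,1,1,1,1,1,1],
)

```text
time: 19.18
tcp_pos: [574.8, 119.6, 114.8]
eef_rot: [0.819, 0.573, 0.001, 0.0]
wrist_force: [2.6, 0.4, 4.3]
opening: 14.0
```

Call:
move_arm(
  delta_pos=[
    [0,0,0.15],
    [0,0,0.15],
    [0,0,0],
    [0,0,0],
    [0,0,0],
    [0,0,-0.1],
    [0,0,-0.1],
    [0,0,-0.1],
    [0,0,0],
    [0,0,0],
  ],
  twist=[
    [0,0,0],
    [0,0,0],
    [0,0,0.02],
    [0,0,0.02],
    [0,0,0],
    [0,0,0],
    [0,0,0],
    [0,0,0],
    [0,0,0],
    [0,0,0],
  ],
  fingers=[1,1,1,1,1,1,1,1,1,1],
)

```text
time: 20.02
tcp_pos: [574.8, 119.6, 114.7]
eef_rot: [0.808, 0.589, 0.001, 0.0]
wrist_force: [3.0, -0.1, 7.1]
opening: 14.4
```

Call:
move_arm(
  delta_pos=[
    [0,0,0.15],
    [0.04,0,0.15],
    [0,0,0],
    [0,0,0],
    [0,0,0],
    [0,0,0],
    [0,0,-0.15],
    [0,0,-0.15],
    [0,0,0],
    [0,0,0],
  ],
  twist=[
    [0,0,0],
    [0,0,0],
    [0,0,0.02],
    [0,0,0.03],
    [0,0,0.03],
    [0,0,0],
    [0,0,0],
    [0,0,0],
    [0,0,0],
    [0,0,0],
  ],
  fingers=[1,1,1,1,1,1,1,1,1,1],
)

```text
time: 20.85
tcp_pos: [574.7, 119.6, 113.8]
eef_rot: [0.784, 0.621, -0.0, -0.0]
wrist_force: [3.7, -0.5, 1.3]
opening: 14.0
```

```bash
python3 -c "
from h import *
st();look()"
```

```text
20.85 [574.74 119.56 113.76] psi 1.3405 tilt [-0. -0.] F [ 3.75 -0.51  1.32] T [ 0.028 -0.771  0.043] op 13.96 q6 0.25
med [272.90697674 229.74418605] [482.7  82.9  72. ] disc by medallion 0.95
bar dir in wrist img -0.0176
```

The knob dropped to 113.8 mm at 1.3 N, well below the flat at about 114.9. The catch is at about +0.967, with the medallion at the pointer. I'll push down gently and watch the force.

Call:
move_arm(
  delta_pos=[
    [0.04,0,-0.05],
    [0,0,-0.05],
    [0,0,-0.05],
    [0,0,-0.05],
    [0,0,0],
    [0,0,0],
    [0,0,0],
    [0,0,0],
    [0,0,0],
    [0,0,0],
  ],
  twist=[
    [0,0,0],
    [0,0,0],
    [0,0,0],
    [0,0,0],
    [0,0,0],
    [0,0,0],
    [0,0,0],
    [0,0,0],
    [0,0,0],
    [0,0,0],
  ],
  fingers=[1,1,1,1,1,1,1,1,1,1],
)

```text
time: 21.78
tcp_pos: [574.8, 119.6, 111.6]
eef_rot: [0.784, 0.621, -0.0, -0.0]
wrist_force: [0.1, 0.6, 3.0]
opening: 14.3
```

```bash
python3 -c "
from h import *
st()"
```

```text
21.78 [574.82 119.57 111.65] psi 1.3408 tilt [-0.0004 -0.0003] F [0.1  0.63 2.95] T [ 0.049 -0.033  0.174] op 14.28 q6 0.25
```

Call:
move_arm(
  delta_pos=[
    [0,0,-0.05],
    [0,0,-0.05],
    [0,0,-0.1],
    [0,0,-0.1],
    [0,0,-0.1],
    [0,0,0],
    [0,0,0],
    [0,0,0],
    [0,0,0],
    [0,0,0],
  ],
  twist=[
    [0,0,0.008],
    [0,0,0.007],
    [0,0,0],
    [0,0,0],
    [0,0,0],
    [0,0,0],
    [0,0,0],
    [0,0,0],
    [0,0,0],
    [0,0,0],
  ],
  fingers=[1,1,1,1,1,1,1,1,1,1],
)

```text
time: 22.62
tcp_pos: [574.8, 119.5, 107.4]
eef_rot: [0.779, 0.627, -0.0, -0.0]
wrist_force: [-1.3, 0.2, -0.3]
opening: 13.8
```

```bash
python3 -c "
from h import *
st()"
```

```text
22.62 [574.84 119.55 107.4 ] psi 1.3557 tilt [-0.0004 -0.0003] F [-1.32  0.16 -0.26] T [-0.014  0.089  0.005] op 13.82 q6 0.23
```

Call:
move_arm(
  delta_pos=[
    [0,0,-0.05],
    [0,0,-0.05],
    [0,0,-0.05],
    [0,0,-0.05],
    [0,0,0],
    [0,0,0],
    [0,0,0],
    [0,0,0],
    [0,0,0],
    [0,0,0],
  ],
  twist=[
    [0,0,0],
    [0,0,0],
    [0,0,0],
    [0,0,0],
    [0,0,0],
    [0,0,0],
    [0,0,0],
    [0,0,0],
    [0,0,0],
    [0,0,0],
  ],
  fingers=[1,1,1,1,1,1,1,1,1,1],
)

```text
time: 23.45
tcp_pos: [574.9, 119.6, 105.7]
eef_rot: [0.779, 0.627, -0.0, -0.0]
wrist_force: [-5.0, 0.4, 3.1]
opening: 14.0
```

```bash
python3 -c "
from h import *
st()"
```

```text
23.45 [574.87 119.55 105.75] psi 1.3558 tilt [-0.0003 -0.0002] F [-4.99  0.44  3.12] T [0.024 0.808 0.027] op 14.0 q6 0.23
```

Call:
move_arm(
  delta_pos=[
    [-0.04,0,-0.05],
    [0,0,-0.03],
    [0,0,0],
    [0,0,0],
    [0,0,0],
    [0,0,0],
    [0,0,0],
    [0,0,0],
    [0,0,0],
    [0,0,0],
  ],
  twist=[
    [0,0,0],
    [0,0,0],
    [0,0,0],
    [0,0,0],
    [0,0,0],
    [0,0,0],
    [0,0,0],
    [0,0,0],
    [0,0,0],
    [0,0,0],
  ],
  fingers=[1,1,1,1,1,1,1,1,1,1],
)

```text
time: 24.28
tcp_pos: [574.9, 119.6, 105.6]
eef_rot: [0.779, 0.627, 0.0, 0.0]
wrist_force: [-4.6, 0.5, 7.3]
opening: 13.8
```

```bash
python3 -c "
from h import *
st()"
```

```text
24.28 [574.86 119.56 105.61] psi 1.3558 tilt [0.0002 0.0001] F [-4.64  0.54  7.28] T [-0.015  1.011 -0.009] op 13.84 q6 0.23
```

The knob stops hard at 105.6 mm (105.7 at the start), with about 5 N beyond friction. I'll release it and withdraw straight up.

Call:
move_arm(
  delta_pos=[
    [0,0,0],
    [0,0,0],
    [0,0,0],
    [0,0,0],
    [0,0,0],
    [0,0,0],
    [0,0,0],
    [0,0,0],
    [0,0,0],
    [0,0,0],
  ],
  twist=[
    [0,0,0],
    [0,0,0],
    [0,0,0],
    [0,0,0],
    [0,0,0],
    [0,0,0],
    [0,0,0],
    [0,0,0],
    [0,0,0],
    [0,0,0],
  ],
  fingers=[1.8,2.2,2.6,3,3.5,4,4,4,4,4],
)

```text
time: 25.12
tcp_pos: [574.8, 119.5, 105.0]
eef_rot: [0.779, 0.627, 0.0, 0.0]
wrist_force: [0.8, 0.5, 0.4]
opening: 39.6
```

Call:
move_arm(
  delta_pos=[
    [0,0,0.5],
    [0,0,1],
    [0,0,2],
    [0,0,2],
    [0,0,2],
    [0,0,2],
    [0,0,2],
    [0,0,2],
    [0,0,0],
    [0,0,0],
  ],
  twist=[
    [0,0,0],
    [0,0,0],
    [0,0,0],
    [0,0,0],
    [0,0,0],
    [0,0,0],
    [0,0,0],
    [0,0,0],
    [0,0,0],
    [0,0,0],
  ],
  fingers=[4,4,4,4,4,4,4,4,4,4],
)

```text
time: 25.95
tcp_pos: [575.6, 119.6, 242.0]
eef_rot: [0.779, 0.627, 0.001, 0.001]
wrist_force: [-1.0, -0.2, 0.9]
opening: 40.1
```

Call:
move_arm(
  delta_pos=[
    [-1.5,-2,0],
    [-1.5,-2,0],
    [-1.5,-2,0],
    [-1,-1.5,0],
    [0,0,0],
    [0,0,0],
    [0,0,0],
    [0,0,0],
    [0,0,0],
    [0,0,0],
  ],
  twist=[
    [0,0,-0.1],
    [0,0,-0.1],
    [0,0,-0.1],
    [0,0,-0.1],
    [0,0,-0.1],
    [0,0,-0.1],
    [0,0,-0.1],
    [0,0,-0.1],
    [0,0,0],
    [0,0,0],
  ],
  fingers=[4,4,4,4,4,4,4,4,4,4],
)

```text
time: 26.78
tcp_pos: [519.2, 44.6, 239.0]
eef_rot: [0.961, 0.276, -0.001, -0.0]
wrist_force: [-0.1, 1.6, -0.3]
opening: 40.1
```

```bash
python3 - <<'E'
from h import *
st();p,d,c=shot("wrist");cv2.imwrite("pics/w4.png",p[:,:,::-1]);C=np.array([576,118.])
W=c["world_from_camera"];v,u=np.mgrid[:420,:560]
P=np.stack([(u-c["cx"])/c["fx"]*d,(v-c["cy"])/c["fy"]*d,d],-1)@W[:3,:3].T+W[:3,3]
h=cv2.cvtColor(p,cv2.COLOR_RGB2HSV);m=(P[...,2]>105)&(P[...,2]<140)&(np.hypot(P[...,0]-576,P[...,1]-118)<32)&(v<280)
q=P[m];print("knob top",len(q),np.median(q[:,2]),cv2.minAreaRect(q[:,:2].astype(np.float32)))
g=(v<280)&(np.hypot(P[...,0]-576,P[...,1]-118)<130)&(np.hypot(P[...,0]-576,P[...,1]-118)>40)&(abs(P[...,2]-60)<6);print("disc z",np.median(P[g][:,2]))
for a,ce,_ in blobs(p,(18,150,120),(34,255,255),(0,0,560,280),20):
    X=ray(c,*ce,72)[0];print(a,ce,X.round(1),np.hypot(*(X[:2]-C)).round(1),(np.arctan2(*(X[:2]-C)[::-1])%(2*np.pi)).round(3))
E
```

```text
26.78 [519.2   44.62 239.04] psi 0.5587 tilt [-0.0009 -0.0004] F [-0.06  1.56 -0.29] T [ 0.012 -0.048 -0.03 ] op 40.07 q6 0.88
knob top 1217 115.83351299671165 ((575.5596923828125, 118.25202941894531), (48.12944030761719, 14.057897567749023), 78.4240951538086)
disc z 60.29271153846835
437 [250.20366133  88.20366133] [587.3 115.3  72. ] 11.6 6.046
203 [230.16748768 110.95566502] [561.3 120.7  72. ] 14.9 2.962
796 [227.41708543 204.04648241] [484.7  80.1  72. ] 98.8 3.535
```

View pics/w4.png

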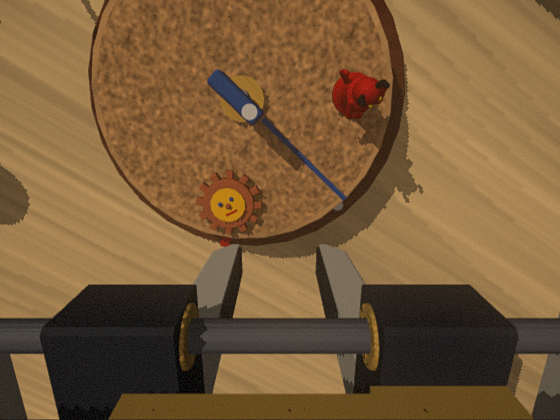

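The knob stands upright with its top at 115.8 mm (115.7 at the start). The medallion at (227,204) points at the red pointer at (225,243), and the devil stands at (358,93). The gripper is clear, so I'm handing the job in.

```bash
python3 -c "
from workcell import arm
print(arm.job_done())"
```

```text
the job is handed in; nothing more can be done
None
```

The medallion is now at the red pointer and the disc is locked there with the knob fully down. I handed the job in at about 27 s of the 58 s allowed.

**What I did:** I pulled the knob up 16.5 mm and turned the disc counter-clockwise, the shorter way, feeling with light pressure. The knob dropped in with the disc at about +0.97 to +1.0. I then pushed it down until it stopped.

**Last checks:**
- **Knob:** it stopped at a gripper height of 105.6 mm (105.7 mm at the start), with about 5 N beyond friction. After release its top measured 115.8 mm (115.7 mm at the start). I didn't test the lock by trying to turn the disc.
- **Medallion:** it is within about 0.02 rad (2 mm) of the pointer line and 99 mm from the axis.
- **Devil and gripper:** the devil is still standing on the disc, and the gripper is well clear.
- **Bystanders:** I didn't measure them again. The arm stayed above and away from them.

**What disagreed:**
- **Bar slipping in the jaws:** while feeling along the flat, the pin's drag twisted the bar up to about 0.06 rad in the jaws. I switched to a firmer grip and lift–turn–lower steps.
- **Disc angle:** the gripper, bar and medallion readings differed by about 0.02 to 0.03 rad.
- **Forces:** wrist readings stayed under 8 N at the end of each move. I estimate the pin force at about 5 N; it wasn't measured directly.

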